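# Send the dental cast under the nozzle and set the air valve half open

### The arm

A 6-joint arm with a two-finger parallel gripper is mounted at the origin on the work surface. World frame = base frame: x ahead of the robot, y to its left, z up, the work surface at z = 0. Lengths are in m, angles in rad, forces in N, time in s.
With the tool pointing down it reaches from about 0.375 to 0.975 m from the base axis. Payload 3.8 kg.
Tool frame: the origin (TCP) lies at the very end of the fingers, on their centre line; the grasp point (between the pads) lies 19 mm behind it (bot.pinch_z is the distance from the TCP to the grasp point, in m); x points along the fingers, y is the direction in which the jaws open and shut, and the axes are right-handed (so a half turn about x gives the same grasp; the last joint's range is limited). The gripper opens to 85 mm and grips with 20 to 120 N. Pads are 22 mm wide; open, the fingers measure 114 mm over their backs; the gripper's body (76 mm by 85 mm) begins 54 mm behind the grasp point. The pads swing forward as they close: fully open they stand 13 mm farther back than shut.
Start: joints at [1.219, 0.264, 1.604, -0, 1.274, -0.037], TCP at [0.209, 0.642, 0.231] pointing down, gripper open.
Joint ranges: [-2.63, 2.63], [-0.94, 2.18], [0.31, 2.57], [-1.31, 4.45], [0, 2.66], [-2.55, 2.55]. Speed limits (rad/s): [2.57, 2.57, 3.14, 3.14, 3.14, 3.14].

### API

Orientations are given as a rotation vector (axis times angle).
In Python, from workcell import monitor, imaging, finish_job, bot gives the robot as it stands.
- The arm moves only by the tool jog_arm, never from a script. Its argument "rows" is a list of rows, each a list of 7 numbers: the shift along the tool's x, y, z in m, then the turn, a rotation vector about the tool's x, y, z in rad, then the opening in per cent of the stroke, from 0 (shut) to 100 (fully open). A call has 1 to 20 rows; each row is the pose to reach, as a shift and turn from the pose measured when the call began, along the tool's axes at that moment; what a row does not reach only later rows make up. A row lasts 1/10 s, in which the tool goes at most 50 mm and 8.59 degrees, less where a joint would pass 70% of its speed; a pose out of reach is approached as far as the arm can. A call with a gripper value outside its range is refused whole. The fingers move at their own pace and stop on an object; "force" is the grip in N (left out, the last holds). Time passes only in rows, so rows that repeat a pose let the fingers close. It gives the time, the measured TCP pose, the force and the opening at its end, in the units of the state.
- monitor.read_state(): the state, without advancing time (a new reading comes with each control period).
- imaging.read_camera(name): name is "side" or "top"; returns the picture (400x640x3 uint8, blue, green, red); there is no depth.
- imaging.camera_params(name): a dict with "fx", "fy", "cx", "cy" (pixels), "T" (4x4, takes a point from camera to world coordinates). Camera axes: x right, y down, z forward; pixel columns grow to the right and rows downward; lengths in m; the calibration is good to about 2 mm. A picture is of the moment at which its call begins. camera_params takes no time and is no camera call.
- finish_job(): hands the job in, once; it reports no verdict.
The state is a dict: "time": time; "q": joint angles; "joint_vel": joint speeds; "joint_torque": joint torques, N m; "tool_pos": TCP position; "tcp_rot": TCP orientation; "wrist_force": force on the tool from outside, world axes, zero at the start; "torque": the same for the moment, N m; "width": opening from 0.0 (shut) to 1.0 (fully open).
Only numpy, scipy, OpenCV 4.12 (cv2) and the standard library are available. Lean on these libraries where they do the work, as an engineer would, in place of code of your own. Each camera call takes 0.05 s, during which the arm holds its last target. There are 200 camera calls.

### The job

The plaster cast on the blow-off station wants a moderate stream of air: push the carriage fully home so that the cast stands under the nozzle, and only then swing the long lever of the lever valve to half open, 45 degrees, on the long mark midway between across the pipe and along it. Ease the lever up to the mark, at no time more than 15 degrees past it. Leave the T-handled valve and everything else on the bench as they are.

Things in the scene. Friction and masses are not known exactly. Their poses are not given: they have to be found in the camera images.
- station: Blow-off station fixed to the bench: grey base plate 330 x 130 x 18 mm with two low aluminium rails along its x axis, and at its far (+x) end a steel gooseneck, 196 mm tall, that holds a brass nozzle above the rails 70 mm beyond the plate's centre. Origin: centre of the underside; its x axis is the direction in which the carriage is pushed home; z up.
- carriage (a joint): Slide of the aluminium carriage along the station's +x: 0 = pulled out (start), 0.120 = fully home against its stop, with the model under the nozzle. It stays where it is left; pushing it takes about 2 to 3 N.
- push_plate (a point): Moves with the carriage: centre of the front (-x) face of its upright steel push plate, at the carriage's front end. The plate is 8 mm thick (along x), 70 mm wide (along y), and reaches from 20 to 80 mm above the bench; this point is 60 mm above the bench. A low tongue joins it to the deck, whose front edge lies 35 mm behind this point. Same axes as the station.
- model: Loose plaster dental cast with a horseshoe of teeth, 82 x 76 mm, 34 mm high, 0.18 kg, standing in the carriage's shallow lipped tray (floor 30 mm above the bench). Origin: centre of its underside.
- nozzle (a point): Mouth of the brass nozzle, 115 mm above the bench, pointing straight down. When the carriage is home the model's centre is below it.
- lever_valve: Fixed air valve with ONE LONG LEVER (it may swap places with the T-handled one): a copper pipe loop out of the bench runs along this body's y, 50 mm up, 168 mm over all, brass valve in the middle. Origin: on the bench below the lever's vertical turning axis. Dial disc, radius 56 mm, top 79 mm up, with black marks at 0, 22.5, 45, 67.5, 90 degrees, the 45 mark twice as long.
- lever (a joint): Opening of the lever valve, rad: 0 = shut, lever across the pipe, along the valve's -x (roughly towards the robot); opens anticlockwise seen from above to 1.571 = fully open, lever along the valve's -y. 0.785 = half open, on the long mark. Starts at 0 to 0.35. Stays where left, hardly coasts; takes 0.22 N m, about 2 to 3 N at the grip.
- lever_grip (a point): On the lever's black sleeve, 110 mm from the turning axis, at mid-height 91 mm above the bench. The sleeve is 18 mm wide, 14 mm high and spans 60 to 150 mm from the axis; below it is free space. The lever points along this point's -x; y lies across it: opening moves the grip towards this point's -y.
- tee_valve: The other fixed air valve: same pipe, brass body and dial, but a short black T-handle, 86 x 18 mm, centred on its axis 93 mm above the bench. Origin on the bench below its axis. To be left alone.
- tee_end (a point): One end of the T-handle of the other valve, 43 mm from its turning axis.
- dropper: Loose white dropper bottle, 40 mm across, 115 mm tall. Origin: centre of the underside. Leave alone.
- jar: Loose low white jar, 66 mm across, 45 mm tall. Origin: centre of the underside. Leave alone.
- tall_jar: Loose amber glass jar, 68 mm across, 70 mm tall. Origin: centre of the underside. Leave alone.
- beaker: Loose open glass beaker, 72 mm across, 90 mm tall. Origin: centre of the underside. Leave alone.
- bowl: Loose rubber mixing bowl, 110 mm across, 50 mm tall. Origin: centre of the underside. Leave alone.
- spare_model: Second loose plaster cast like the model, 82 x 76 x 34 mm, lying on the bench. Origin: centre of its underside. Leave alone.
There are look-alikes about, which are no part of the job. What is shaped like the model but yellow is not meant.

How it is judged:
By the outcome, as a careful person would: the job done as asked, in the order asked, and still so for the second after the job is handed in, with the robot touching nothing.
It also fails if it takes over 43 s, if anything falls off the work surface, if the arm or the gripper's body presses on something with over 40 N, if the wrist force passes 120 N, or if a joint passes its speed limit or range.

## Working session

There is one attempt and no reset: what is moved stays moved. The work goes in short steps, Python scripts to look and compute and a tool call to move; the robot and the scene stay as the last step left them, time stands still between calls to the robot, and variables do not carry over. Pictures are saved under pics/ and viewed, about 8 in all and at most 12, crops included, and the job is handed in when it is done.

Besides the shell and the picture viewer there is one more tool, called after "Emit:" by a JSON object that holds its "fn" and its "kwargs". jog_arm: Moves the arm, as the interface text tells. Its arguments: {"type":"object","properties":{"rows":{"type":"array","items":{"type":"array","items":{"type":"number"}}},"force":{"type":"number"}},"required":["rows"]}

```bash
mkdir -p pics; ls; python3 - <<'E'
from workcell import monitor, imaging, bot
import cv2,json
print(monitor.read_state())
for n in("top","side"):
    p=imaging.camera_params(n);print(n,p)
    cv2.imwrite(f"pics/{n}0.png",imaging.read_camera(n))
E
```

```text
pics
{'time': 0.0, 'q': array([ 1.21911665e+00,  2.64758401e-01,  1.60542137e+00,  1.25565707e-05,
        1.27369232e+00, -3.68682806e-02]), 'joint_vel': array([ 0.00127646, -0.00020928, -0.00062293, -0.00044993,  0.00273206,
        0.0008665 ]), 'joint_torque': array([-1.34483958e-03, -5.15134227e+01, -3.67304063e+01, -4.80882609e-04,
        1.34399461e-02, -1.23290572e-06]), 'tool_pos': array([0.20872306, 0.64112729, 0.22993291]), 'tcp_rot': array([ 0.245325  ,  1.55709059, -0.24884666]), 'wrist_force': array([-0.46461648,  0.73680242,  0.33630586]), 'torque': array([-0.03159627,  0.005702  ,  0.0131277 ]), 'width': 1.0008315474703244}
top {'fx': 440.74419961109743, 'fy': 440.74419961109743, 'cx': 320.45433110280675, 'cy': 201.48249351484552, 'T': array([[-0.05364289, -0.97419159,  0.21925598,  0.27171839],
       [-0.99855803,  0.05278934, -0.00975393,  0.06552111],
       [-0.00207218, -0.21946305, -0.97561861,  1.24238632],
       [ 0.        ,  0.        ,  0.        ,  1.        ]])}
side {'fx': 410.5065684791475, 'fy': 410.5065684791475, 'cx': 326.9569237315637, 'cy': 194.31077869182283, 'T': array([[ 0.81838807, -0.34623981,  0.45864906, -0.07138867],
       [-0.57462917, -0.48402118,  0.65994304, -0.7859685 ],
       [-0.00650269, -0.80364264, -0.59507665,  0.85796739],
       [ 0.        ,  0.        ,  0.        ,  1.        ]])}
```

View pics/top0.png

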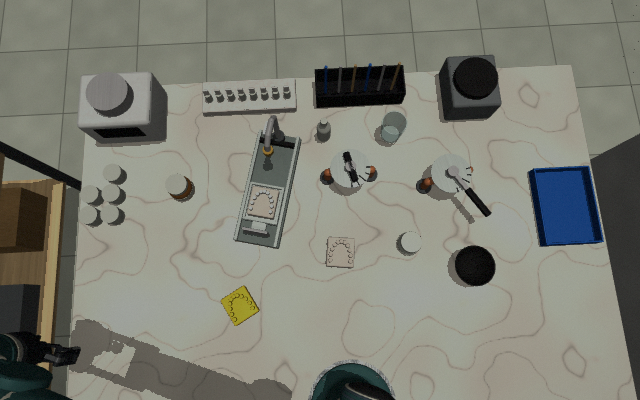

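View pics/side0.png

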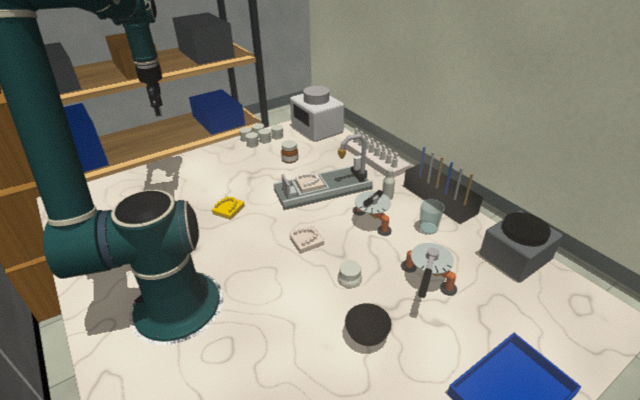

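The top view shows the station at about (267,190), with its push plate near (256,230). The lever valve is at (452,175), with its lever reaching (488,214), and the tee valve is at (349,170). Next I'll enlarge the station and the lever valve.

```bash
cat > h.py <<'E'
import numpy as np
from workcell import monitor, imaging
P={n:imaging.camera_params(n) for n in("top","side")}
def w(n,u,v,z):
    p=P[n];d=p["T"][:3,:3]@[(u-p["cx"])/p["fx"],(v-p["cy"])/p["fy"],1];o=p["T"][:3,3]
    return o+d*(z-o[2])/d[2]
def px(n,X):
    p=P[n];c=p["T"][:3,:3].T@(np.array(X)-p["T"][:3,3]);return p["fx"]*c[0]/c[2]+p["cx"],p["fy"]*c[1]/c[2]+p["cy"]
E
python3 - <<'E'
import cv2,numpy as np
a=cv2.imread("pics/top0.png")
c=lambda x,y:cv2.resize(a[y:y+150,x:x+100],None,fx=4,fy=4,interpolation=cv2.INTER_CUBIC)
cv2.imwrite("pics/crop1.png",np.hstack([c(220,110),c(405,110)]))
E
```

```text
(no output)
```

View pics/crop1.png

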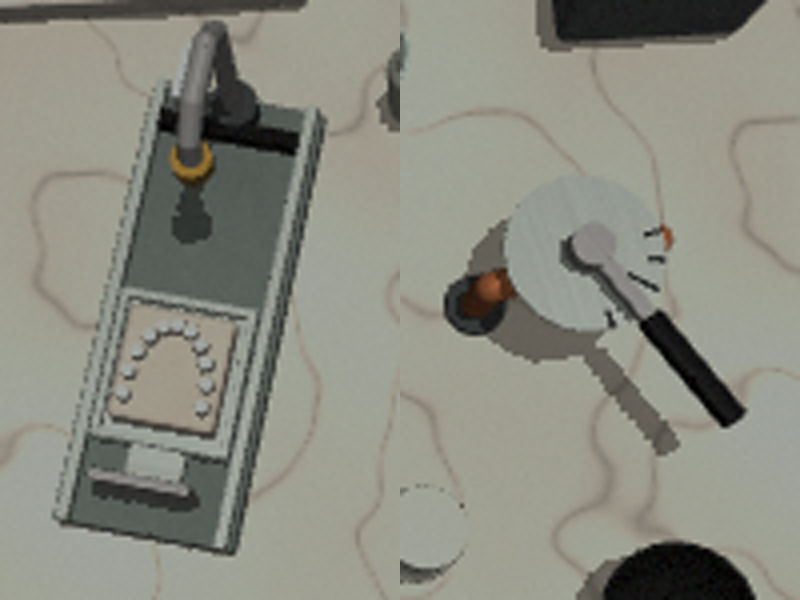

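```bash
python3 - <<'E'
from h import *
np.set_printoptions(precision=4,suppress=True)
L=lambda x,y,z:w("top",220+x/4-.4,110+y/4-.4,z)
R=lambda x,y,z:w("top",405+(x-400)/4-.4,110+y/4-.4,z)
for n,p in dict(nl=(57,520),nr=(235,553),fr=(325,110),fl=(160,82)).items(): print(n,L(*p,.02))
a,b=L(90,470,.08),L(188,490,.08);print("plate top",a,b,np.linalg.norm(a-b),(a+b)/2)
print("nozzle",L(191,162,.115))
c=R(584,252,.079);print("dial",c,"radius pts",[np.linalg.norm(R(*q,.079)-c) for q in((505,245),(584,175),(584,331))])
print("pivot",R(595,243,.1))
for q in((612,318),(643,282),(655,259),(653,233)):
  d=R(*q,.079)-c;print("mark",np.linalg.norm(d),np.degrees(np.arctan2(d[1],d[0])))
for q in((735,413,.095),(650,322,.095)):
  d=R(*q)-c;print("lev",R(*q),np.linalg.norm(d[:2]),np.degrees(np.arctan2(d[1],d[0])))
for n,u,v,z in(("dropper?",409,242,.045),("bowl",475,266,.05),("tee",349,170,.09),("spare",340,252,.034),("bottle",323,127,.1),("beaker",392,125,.05)):print(n,w("top",u,v,z))
E
```

```text
nl [0.4507 0.3004 0.02  ]
nr [0.4209 0.1772 0.02  ]
fr [0.7433 0.1004 0.02  ]
fl [0.7718 0.221  0.02  ]
plate top [0.4743 0.2665 0.08  ] [0.4573 0.2015 0.08  ] 0.06714622233238393 [0.4658 0.234  0.08  ]
nozzle [0.6745 0.1895 0.115 ]
dial [ 0.595  -0.3071  0.079 ] radius pts [np.float64(0.05413048437135371), np.float64(0.05562516526697836), np.float64(0.05592940342619721)]
pivot [ 0.595  -0.3085  0.1   ]
mark 0.049383143167865365 -164.15817084701013
mark 0.044385106980298114 -121.8291825598952
mark 0.04856899819842821 -99.00843619283009
mark 0.05017031786780279 -77.38959280596103
lev [ 0.4747 -0.3887  0.095 ] 0.14538068184110348 -145.85481261468033
lev [ 0.5395 -0.3404  0.095 ] 0.06464362077426156 -149.03630786688166
dropper? [ 0.4147 -0.1815  0.045 ]
bowl [ 0.3401 -0.3509  0.05  ]
tee [ 0.6142 -0.0283  0.09  ]
spare [0.3988 0.0076 0.034 ]
bottle [0.7386 0.0358 0.1   ]
beaker [ 0.7543 -0.1646  0.05  ]
```

```bash
cat >> h.py <<'E'
from scipy.spatial.transform import Rotation as Rn
def state():
    s=monitor.read_state();return s,np.array(s["tool_pos"]),Rn.from_rotvec(s["tcp_rot"])
def plan(pos,yaw):
    "TCP to pos, tool x down, tool y at world heading yaw (deg, mod 180, nearest)"
    s,p,R=state();best=None
    for k in(0,180):
        a=np.radians(yaw+k);y=np.array([np.cos(a),np.sin(a),0]);x=np.array([0,0,-1.])
        G=Rn.from_matrix(np.c_[x,y,np.cross(x,y)]);r=(R.inv()*G).as_rotvec()
        if best is None or np.linalg.norm(r)<np.linalg.norm(best):best=r
    print("t",s["time"],"shift",np.round(R.inv().apply(np.array(pos)-p),4),"turn",np.round(best,4),"tool y,z world",np.round(R.as_matrix()[:,1:].T,3).tolist())
E
python3 - <<'E'
from h import *
plan([.422,.242,.15],76.4)
plan([.422,.242,.05],76.4)
E
```

```text
t 0.1 shift [ 0.0807 -0.3133  0.3264] turn [-0.0775 -0.0002  0.0022] tool y,z world [[0.31, 0.951, -0.002], [0.951, -0.31, -0.0]]
t 0.1 shift [ 0.1807 -0.3131  0.3264] turn [-0.0775 -0.0002  0.0022] tool y,z world [[0.31, 0.951, -0.002], [0.951, -0.31, -0.0]]
```

Emit:
{"fn": "jog_arm", "kwargs": {"rows": [[0.03, -0.1, 0.1, -0.03, 0, 0, 0], [0.081, -0.313, 0.326, -0.0775, 0, 0.002, 0], [0.081, -0.313, 0.326, -0.0775, 0, 0.002, 0], [0.081, -0.313, 0.326, -0.0775, 0, 0.002, 0], [0.081, -0.313, 0.326, -0.0775, 0, 0.002, 0], [0.081, -0.313, 0.326, -0.0775, 0, 0.002, 0], [0.081, -0.313, 0.326, -0.0775, 0, 0.002, 0], [0.081, -0.313, 0.326, -0.0775, 0, 0.002, 0], [0.081, -0.313, 0.326, -0.0775, 0, 0.002, 0], [0.081, -0.313, 0.326, -0.0775, 0, 0.002, 0], [0.081, -0.313, 0.326, -0.0775, 0, 0.002, 0], [0.12, -0.313, 0.326, -0.0775, 0, 0.002, 0], [0.15, -0.313, 0.326, -0.0775, 0, 0.002, 0], [0.18, -0.313, 0.326, -0.0775, 0, 0.002, 0], [0.18, -0.313, 0.326, -0.0775, 0, 0.002, 0], [0.18, -0.313, 0.326, -0.0775, 0, 0.002, 0]]}}

```text
time: 1.7
tool_pos: [0.4209, 0.2434, 0.0508]
tcp_rot: [0.185, 1.564, -0.185]
wrist_force: [0.3, -0.2, 0.6]
width: -0.001
```

```bash
python3 - <<'E'
from h import *
import cv2
u=np.array([np.cos(np.radians(-13.6)),np.sin(np.radians(-13.6))])
c=np.array([.597,.2])
for s in(-.155,-.035,-.025): plan([*(c+s*u),.05],76.4)
a=imaging.read_camera("top")[110:260,200:350];b=imaging.read_camera("side")[110:260,250:400]
cv2.imwrite("pics/pre.png",np.hstack([cv2.resize(i,(400,400),interpolation=cv2.INTER_CUBIC) for i in(a,b)]))
s,p,R=state();print(p,s["wrist_force"])
E
```

```text
t 1.7 shift [ 0.0007 -0.0008  0.0263] turn [ 0.0017 -0.0013  0.0006] tool y,z world [[0.233, 0.972, -0.001], [0.972, -0.233, -0.001]]
t 1.7 shift [ 0.0006 -0.001   0.1463] turn [ 0.0017 -0.0013  0.0006] tool y,z world [[0.233, 0.972, -0.001], [0.972, -0.233, -0.001]]
t 1.7 shift [ 0.0006 -0.0011  0.1563] turn [ 0.0017 -0.0013  0.0006] tool y,z world [[0.233, 0.972, -0.001], [0.972, -0.233, -0.001]]
[0.4228568  0.24383866 0.05252047] [-0.18820749 -0.42146985 -0.94825154]
```

View pics/pre.png

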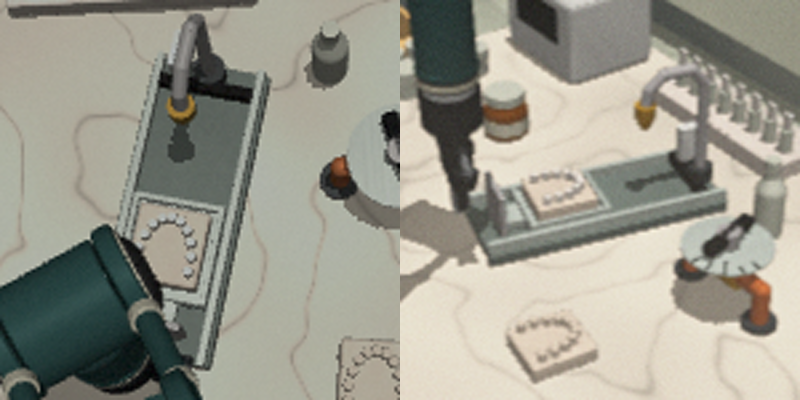

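The closed fingers stand in front of the push plate: side crop (460,190), plate (490,200). I'll push in small steps.

Emit:
{"fn": "jog_arm", "kwargs": {"rows": [[0, -0.001, 0.006, 0, 0, 0, 0], [0, -0.001, 0.012, 0, 0, 0, 0], [0, -0.001, 0.018, 0, 0, 0, 0], [0, -0.001, 0.024, 0, 0, 0, 0], [0, -0.001, 0.03, 0, 0, 0, 0], [0, -0.001, 0.036, 0, 0, 0, 0], [0, -0.001, 0.043, 0, 0, 0, 0], [0, -0.001, 0.05, 0, 0, 0, 0], [0, -0.001, 0.057, 0, 0, 0, 0], [0, -0.001, 0.064, 0, 0, 0, 0], [0, -0.001, 0.071, 0, 0, 0, 0], [0, -0.001, 0.078, 0, 0, 0, 0], [0, -0.001, 0.085, 0, 0, 0, 0], [0, -0.001, 0.092, 0, 0, 0, 0], [0, -0.001, 0.099, 0, 0, 0, 0], [0, -0.001, 0.106, 0, 0, 0, 0], [0, -0.001, 0.113, 0, 0, 0, 0], [0, -0.001, 0.119, 0, 0, 0, 0], [0, -0.001, 0.124, 0, 0, 0, 0], [0, -0.001, 0.128, 0, 0, 0, 0]]}}

```text
time: 3.8
tool_pos: [0.5476, 0.2129, 0.0528]
tcp_rot: [0.187, 1.56, -0.184]
wrist_force: [-1.4, 0.8, -1.0]
width: 0.002
```

Emit:
{"fn": "jog_arm", "kwargs": {"rows": [[0, 0, 0.003, 0, 0, 0, 0], [0, 0, 0.006, 0, 0, 0, 0], [0, 0, 0.009, 0, 0, 0, 0], [0, 0, 0.012, 0, 0, 0, 0]]}}

```text
time: 4.2
tool_pos: [0.5594, 0.2101, 0.0528]
tcp_rot: [0.187, 1.56, -0.184]
wrist_force: [-2.0, 0.3, -0.5]
width: 0.006
```

Emit:
{"fn": "jog_arm", "kwargs": {"rows": [[0, 0, 0.002, 0, 0, 0, 0], [0, 0, 0.004, 0, 0, 0, 0], [0, 0, 0.006, 0, 0, 0, 0]]}}

```text
time: 4.5
tool_pos: [0.5654, 0.2087, 0.0529]
tcp_rot: [0.187, 1.56, -0.184]
wrist_force: [-1.7, -0.7, -0.7]
width: -0.002
```

Emit:
{"fn": "jog_arm", "kwargs": {"rows": [[0, 0, 0.002, 0, 0, 0, 0], [0, 0, 0.004, 0, 0, 0, 0]]}}

```text
time: 4.7
tool_pos: [0.5679, 0.208, 0.0528]
tcp_rot: [0.187, 1.564, -0.184]
wrist_force: [-10.1, 2.7, 6.0]
width: -0.003
```

Emit:
{"fn": "jog_arm", "kwargs": {"rows": [[0, 0, 0.002, 0, 0, 0, 0], [0, 0, 0.003, 0, 0, 0, 0]]}}

```text
time: 4.9
tool_pos: [0.5678, 0.208, 0.0529]
tcp_rot: [0.188, 1.57, -0.185]
wrist_force: [-13.4, 3.3, 9.1]
width: -0.0
```

It met the stop: the force jumped from 2 N to 10 and then 13 N, and travel ended where predicted. Now I back off and rise.

Emit:
{"fn": "jog_arm", "kwargs": {"rows": [[0, 0, -0.01, 0, 0, 0, 0], [0, 0, -0.03, 0, 0, 0, 0], [0, 0, -0.07, 0, 0, 0, 0], [-0.04, 0, -0.11, 0, 0, 0, 0], [-0.08, 0, -0.12, 0, 0, 0, 0], [-0.12, 0, -0.12, 0, 0, 0, 0], [-0.16, 0, -0.12, 0, 0, 0, 0], [-0.2, 0, -0.12, 0, 0, 0, 0], [-0.2, 0, -0.12, 0, 0, 0, 0], [-0.2, 0, -0.12, 0, 0, 0, 0]]}}

```text
time: 5.9
tool_pos: [0.4539, 0.2362, 0.2559]
tcp_rot: [0.19, 1.566, -0.183]
wrist_force: [-0.8, -0.1, -0.6]
width: -0.005
```

```bash
python3 - <<'E'
from h import *
import cv2
c=np.array([.595,-.3078]);
a=imaging.read_camera("top")[110:260,200:350];T=imaging.read_camera("top");b=T[135:235,420:520]
cv2.imwrite("pics/home.png",np.hstack([cv2.resize(i,(400,400),interpolation=cv2.INTER_CUBIC) for i in(a,b)]))
for al in(-146.,):
    r=np.radians(al);d=np.array([np.cos(r),np.sin(r)]);t=np.array([-d[1],d[0]])
    p=c+.11*d-.05*t
    plan([*p,.24],al);plan([*p,.075],al)
E
```

```text
t 6.0 shift [ 0.0113 -0.5419  0.1556] turn [ 0.74   -0.0082  0.003 ] tool y,z world [[0.235, 0.972, 0.0], [0.972, -0.235, -0.009]]
t 6.0 shift [ 0.1763 -0.5419  0.157 ] turn [ 0.74   -0.0082  0.003 ] tool y,z world [[0.235, 0.972, 0.0], [0.972, -0.235, -0.009]]
```

View pics/home.png

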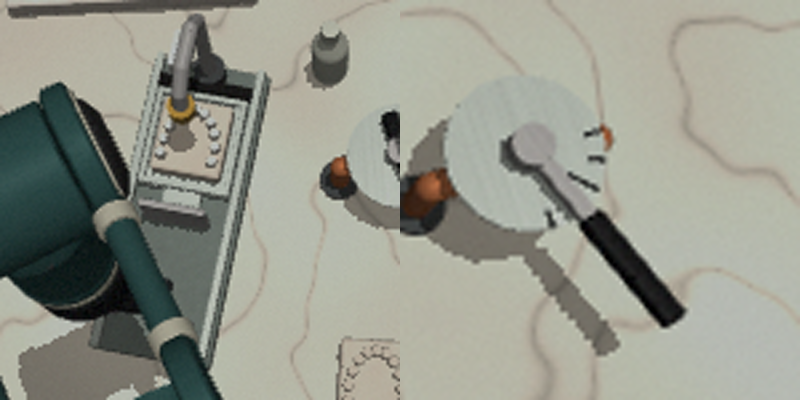

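The cast is home under the nozzle: left crop, nozzle at (180,105), cast at (188,145). Next I go to the shut side of the lever.

Emit:
{"fn": "jog_arm", "kwargs": {"rows": [[0.011, -0.05, 0.02, 0.05, 0, 0, 0], [0.011, -0.1, 0.03, 0.12, -0.001, 0, 0], [0.011, -0.15, 0.045, 0.2, -0.002, 0, 0], [0.011, -0.195, 0.06, 0.27, -0.003, 0, 0], [0.011, -0.24, 0.07, 0.34, -0.004, 0, 0], [0.011, -0.285, 0.085, 0.41, -0.005, 0, 0], [0.011, -0.33, 0.1, 0.48, -0.005, 0, 0], [0.011, -0.375, 0.11, 0.55, -0.006, 0, 0], [0.011, -0.42, 0.125, 0.62, -0.007, 0, 0], [0.011, -0.465, 0.14, 0.68, -0.008, 0, 0], [0.011, -0.51, 0.15, 0.74, -0.008, 0.003, 0], [0.011, -0.542, 0.156, 0.74, -0.008, 0.003, 0], [0.011, -0.542, 0.156, 0.74, -0.008, 0.003, 0], [0.011, -0.542, 0.156, 0.74, -0.008, 0.003, 0], [0.05, -0.542, 0.156, 0.74, -0.008, 0.003, 0], [0.09, -0.542, 0.156, 0.74, -0.008, 0.003, 0], [0.13, -0.542, 0.157, 0.74, -0.008, 0.003, 0], [0.16, -0.542, 0.157, 0.74, -0.008, 0.003, 0], [0.176, -0.542, 0.157, 0.74, -0.008, 0.003, 0], [0.176, -0.542, 0.157, 0.74, -0.008, 0.003, 0]]}}

```text
time: 8.0
tool_pos: [0.4738, -0.3251, 0.0721]
tcp_rot: [0.763, 1.44, -0.761]
wrist_force: [-0.5, -0.0, -0.9]
width: -0.001
```

```bash
python3 - <<'E'
from h import *
c=np.array([.595,-.3078]);s,p,R=state();print(p,s["wrist_force"],s["q"])
al=lambda a:(np.cos(np.radians(a)),np.sin(np.radians(a)))
# lever angle -> TCP so the finger face (11 mm) touches the sleeve side (9 mm)
for a in(-146,-140,-134,-130,-127,-125,-123,-121):
    d=np.array(al(a));t=np.array([-d[1],d[0]]);q=c+.11*d-.020*t
    print(a,end=" ");plan([*q,.075],a)
E
```

```text
[ 0.47381768 -0.32507423  0.07210369] [-0.50530405 -0.04998721 -0.85288549] [-6.44799604e-01  2.30042736e-01  1.96161312e+00  2.69767666e-04
  9.56838448e-01 -1.23978897e+00]
-146 t 8.0 shift [-0.0031  0.0001  0.0334] turn [ 0.0014 -0.0066  0.002 ] tool y,z world [[0.828, 0.56, -0.002], [0.56, -0.828, -0.007]]
-140 t 8.0 shift [-0.0032 -0.0014  0.045 ] turn [-0.1033 -0.0067  0.0017] tool y,z world [[0.828, 0.56, -0.002], [0.56, -0.828, -0.007]]
-134 t 8.0 shift [-0.0033 -0.0017  0.0567] turn [-0.208  -0.0068  0.0013] tool y,z world [[0.828, 0.56, -0.002], [0.56, -0.828, -0.007]]
-130 t 8.0 shift [-0.0033 -0.0012  0.0645] turn [-0.2778 -0.0068  0.0011] tool y,z world [[0.828, 0.56, -0.002], [0.56, -0.828, -0.007]]
-127 t 8.0 shift [-0.0034 -0.0005  0.0703] turn [-0.3302 -0.0069  0.0009] tool y,z world [[0.828, 0.56, -0.002], [0.56, -0.828, -0.007]]
-125 t 8.0 shift [-0.0034  0.0002  0.0742] turn [-0.3651 -0.0069  0.0008] tool y,z world [[0.828, 0.56, -0.002], [0.56, -0.828, -0.007]]
-123 t 8.0 shift [-0.0034  0.0009  0.078 ] turn [-0.4    -0.0069  0.0007] tool y,z world [[0.828, 0.56, -0.002], [0.56, -0.828, -0.007]]
-121 t 8.0 shift [-0.0034  0.0019  0.0818] turn [-0.4349 -0.0069  0.0006] tool y,z world [[0.828, 0.56, -0.002], [0.56, -0.828, -0.007]]
```

Emit:
{"fn": "jog_arm", "kwargs": {"rows": [[-0.003, 0, 0.01, 0, -0.006, 0.002, 0], [-0.003, 0, 0.02, 0, -0.006, 0.002, 0], [-0.003, 0, 0.028, 0, -0.006, 0.002, 0], [-0.003, 0, 0.0334, 0, -0.006, 0.002, 0], [-0.003, -0.0007, 0.039, -0.05, -0.006, 0.002, 0], [-0.003, -0.0014, 0.045, -0.1, -0.006, 0.002, 0], [-0.003, -0.0016, 0.051, -0.155, -0.006, 0.002, 0], [-0.003, -0.0017, 0.0567, -0.208, -0.007, 0.001, 0], [-0.003, -0.0014, 0.0605, -0.243, -0.007, 0.001, 0], [-0.003, -0.0012, 0.0645, -0.278, -0.007, 0.001, 0], [-0.003, -0.0012, 0.0645, -0.278, -0.007, 0.001, 0]]}}

```text
time: 9.1
tool_pos: [0.5095, -0.3801, 0.0752]
tcp_rot: [0.546, 1.5, -0.547]
wrist_force: [-0.1, -0.5, -0.9]
width: -0.002
```

```bash
python3 - <<'E'
from h import *
import cv2
s,p,R=state();print(p,s["wrist_force"])
a=imaging.read_camera("top")[135:235,420:520];b=imaging.read_camera("side")[220:320,380:480]
cv2.imwrite("pics/push.png",np.hstack([cv2.resize(i,(400,400),interpolation=cv2.INTER_CUBIC) for i in(a,b)]))
c=np.array([.595,-.3078])
al=lambda a:(np.cos(np.radians(a)),np.sin(np.radians(a)))
for a in(-128,-126,-124,-122,-121):
    d=np.array(al(a));t=np.array([-d[1],d[0]]);q=c+.11*d-.020*t
    print(a,end=" ");plan([*q,.075],a)
E
```

```text
[ 0.5094715  -0.38008293  0.0752344 ] [-0.14135165 -0.46820916 -0.93914188]
-128 t 9.2 shift [ 0.0001 -0.0004  0.0032] turn [-0.0359  0.0012  0.0002] tool y,z world [[0.644, 0.765, -0.0], [0.765, -0.644, 0.001]]
-126 t 9.2 shift [ 0.0001 -0.0009  0.0071] turn [-0.0708  0.0012  0.0002] tool y,z world [[0.644, 0.765, -0.0], [0.765, -0.644, 0.001]]
-124 t 9.2 shift [ 0.0001 -0.0013  0.011 ] turn [-0.1057  0.0011  0.0002] tool y,z world [[0.644, 0.765, -0.0], [0.765, -0.644, 0.001]]
-122 t 9.2 shift [ 0.0001 -0.0015  0.0149] turn [-0.1406  0.0011  0.0002] tool y,z world [[0.644, 0.765, -0.0], [0.765, -0.644, 0.001]]
-121 t 9.2 shift [ 0.0001 -0.0015  0.0168] turn [-0.1581  0.0011  0.0002] tool y,z world [[0.644, 0.765, -0.0], [0.765, -0.644, 0.001]]
```

View pics/push.png

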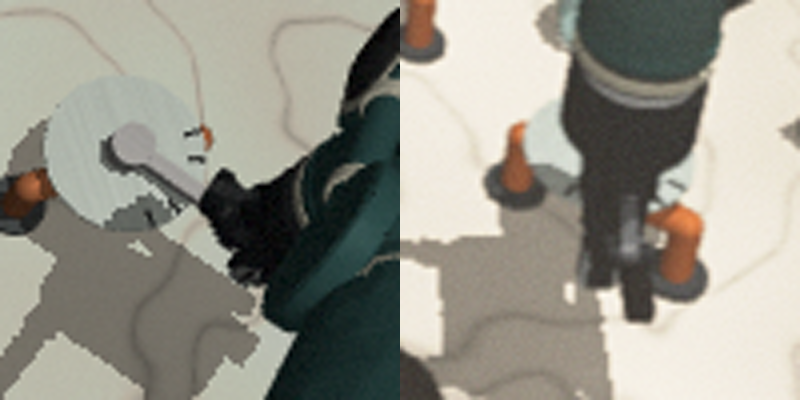

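The finger is moving the lever, which now appears over the long mark (183,182) in the crop. The lever stands above the dial, so I need to correct for parallax.

```bash
python3 - <<'E'
from h import *
import cv2
c=np.array([.595,-.3078])
for a in(-148,-145,-135,-130,-125,-121):
    r=np.radians(a);d=np.array([np.cos(r),np.sin(r)])
    f=lambda rad,z:[round(float((v-o)*4)) for v,o in zip(px("top",[*(c+rad*d),z]),(420-.4,135-.4))]
    print(a,"hub",f(0,.1),"shaft58",f(.058,.095),"tip150",f(.15,.093),"dial mark",f(.036,.079),f(.052,.079))
a=cv2.imread("pics/push.png");cv2.imwrite("pics/z.png",cv2.resize(a[90:260,30:250],None,fx=3.5,fy=3.5,interpolation=cv2.INTER_CUBIC))
E
```

```text
-148 hub [134, 143] shaft58 [186, 213] tip150 [273, 324] dial mark [158, 193] [173, 212]
-145 hub [134, 143] shaft58 [190, 210] tip150 [282, 317] dial mark [160, 192] [176, 210]
-135 hub [134, 143] shaft58 [200, 201] tip150 [309, 291] dial mark [167, 186] [185, 201]
-130 hub [134, 143] shaft58 [204, 195] tip150 [320, 276] dial mark [169, 182] [189, 196]
-125 hub [134, 143] shaft58 [208, 189] tip150 [329, 260] dial mark [172, 179] [192, 191]
-121 hub [134, 143] shaft58 [211, 184] tip150 [336, 247] dial mark [173, 176] [195, 186]
```

View pics/z.png

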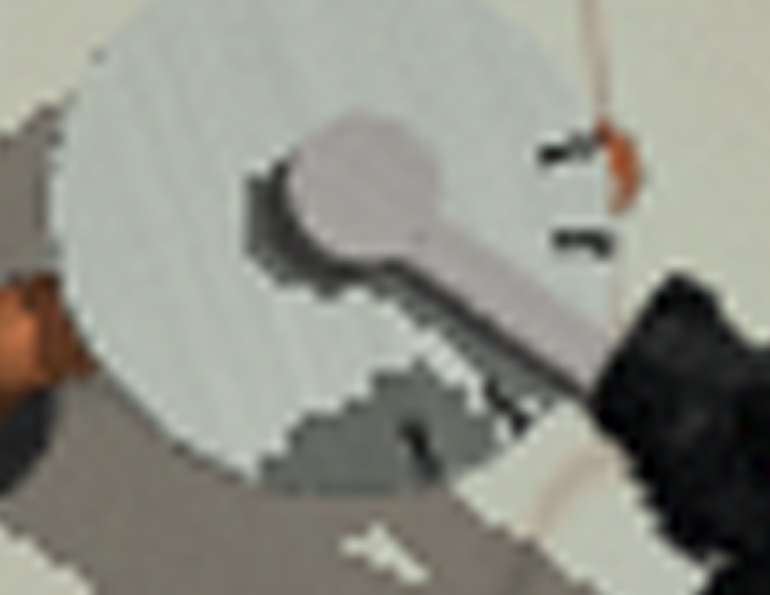

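The shaft joint at about (202,196) in the crop puts the lever at -131°. The finger geometry says -130°, so the two agree. The mark is near -121°, so I push to just short of it, back off and look.

Emit:
{"fn": "jog_arm", "kwargs": {"rows": [[0, -0.0004, 0.0032, -0.036, 0.001, 0, 0], [0, -0.0009, 0.0071, -0.071, 0.001, 0, 0], [0, -0.0012, 0.0095, -0.095, 0.001, 0, 0], [0, -0.0013, 0.012, -0.115, 0.001, 0, 0], [0, -0.0014, 0.0139, -0.132, 0.001, 0, 0], [0, -0.0014, 0.0139, -0.132, 0.001, 0, 0], [0, -0.0014, 0.0139, -0.132, 0.001, 0, 0]]}}

```text
time: 9.9
tool_pos: [0.5192, -0.3899, 0.075]
tcp_rot: [0.444, 1.524, -0.445]
wrist_force: [-1.8, 0.4, 0.5]
width: -0.001
```

Emit:
{"fn": "jog_arm", "kwargs": {"rows": [[0, 0, -0.02, 0, 0, 0, 0], [0, 0, -0.05, 0, 0, 0, 0], [-0.03, 0, -0.07, 0, 0, 0, 0], [-0.08, 0, -0.1, 0, 0, 0, 0], [-0.12, 0.04, -0.14, 0, 0, 0, 0], [-0.12, 0.08, -0.17, 0, 0, 0, 0], [-0.12, 0.12, -0.18, 0, 0, 0, 0], [-0.12, 0.12, -0.18, 0, 0, 0, 0], [-0.12, 0.12, -0.18, 0, 0, 0, 0]]}}

```text
time: 10.8
tool_pos: [0.4328, -0.1905, 0.1958]
tcp_rot: [0.442, 1.522, -0.442]
wrist_force: [-0.4, 0.3, -0.5]
width: 0.005
```

```bash
python3 - <<'E'
from h import *
import cv2
s,p,R=state();print(p,s["time"],s["wrist_force"])
T=imaging.read_camera("top");cv2.imwrite("pics/top_l.png",T);a=T[140:215,425:525]
cv2.imwrite("pics/lev.png",cv2.resize(a,None,fx=8,fy=8,interpolation=cv2.INTER_CUBIC))
E
```

```text
[ 0.43275988 -0.19054546  0.1957765 ] 10.8 [-0.36864628  0.3116718  -0.53967482]
```

View pics/lev.png

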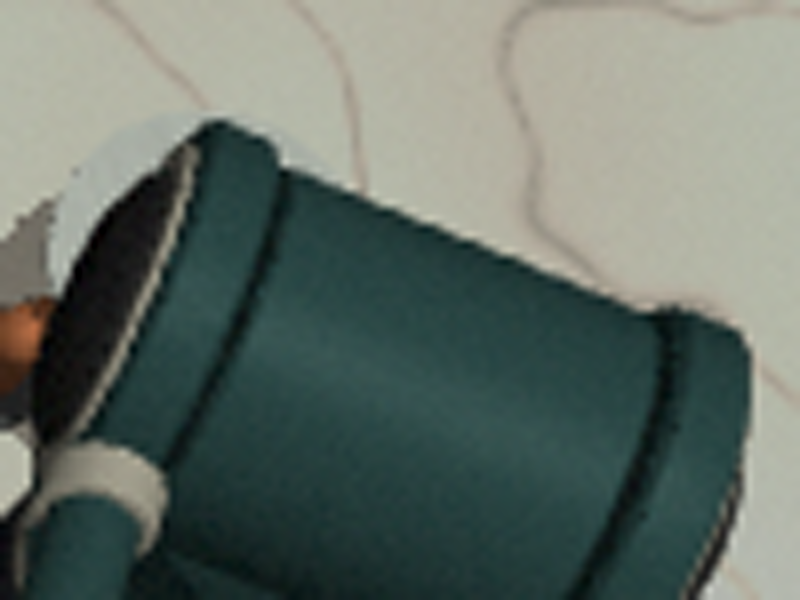

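The arm still hides the valve, so I move it farther away.

Emit:
{"fn": "jog_arm", "kwargs": {"rows": [[-0.05, 0.04, -0.03, 0, 0, 0, 0], [-0.05, 0.08, -0.06, 0, 0, 0, 0], [-0.05, 0.12, -0.08, 0, 0, 0, 0], [-0.05, 0.16, -0.11, 0, 0, 0, 0], [-0.05, 0.2, -0.13, 0, 0, 0, 0], [-0.05, 0.23, -0.14, 0, 0, 0, 0], [-0.05, 0.23, -0.14, 0, 0, 0, 0], [-0.05, 0.23, -0.14, 0, 0, 0, 0]]}}

```text
time: 11.65
tool_pos: [0.4381, 0.077, 0.2445]
tcp_rot: [0.44, 1.523, -0.444]
wrist_force: [-1.0, -0.5, 0.3]
width: 0.004
```

```bash
python3 - <<'E'
from h import *
import cv2
s,p,R=state();print(p,s["time"],s["wrist_force"])
T=imaging.read_camera("top");cv2.imwrite("pics/top_m.png",T);a=T[140:215,425:525]
cv2.imwrite("pics/lev2.png",cv2.resize(a,None,fx=8,fy=8,interpolation=cv2.INTER_CUBIC))
E
```

```text
[0.43810327 0.07702185 0.24448064] 11.65 [-0.95914142 -0.4976233   0.31434968]
```

View pics/lev2.png

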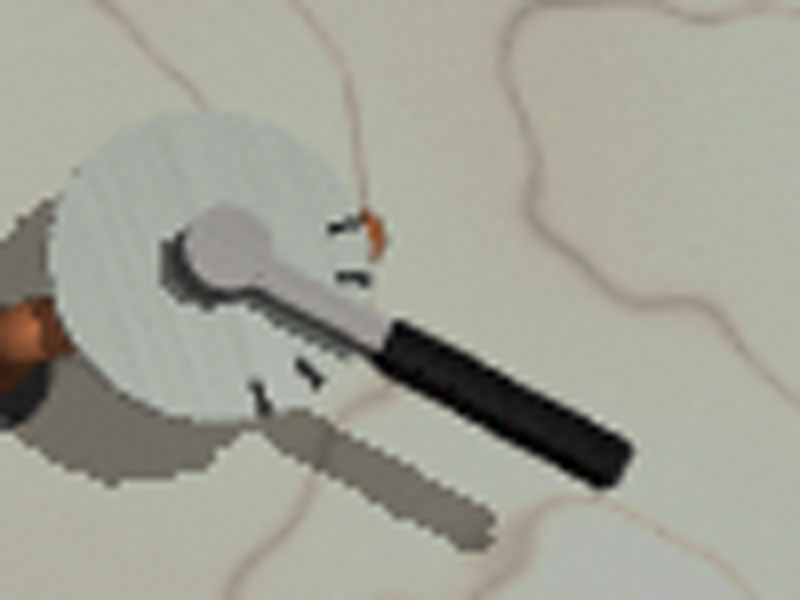

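```bash
python3 - <<'E'
from h import *
from scipy.optimize import least_squares
W=lambda x,y,z:w("top",425+x/8-.44,140+y/8-.44,z)[:2]
M=np.array([W(261,398,.079),W(311,373,.079),W(353,278,.079),W(346,227,.079),w("top",405+(643-400)/4-.4,110+282/4-.4,.079)[:2]])
k=np.radians([0,22.5,67.5,90,45]);rad=np.array([0,0,0,0,-.005])
hub=W(227,245,.1)
dial=[W(x,y,.079) for x,y in((47,250),(205,110),(205,422),(100,150),(95,360))]
def f(v):
    r=M-v[:2]; e=np.arctan2(r[:,1],r[:,0])-v[2]-k; D=np.array(dial)-v[:2]
    return np.r_[.05*((e+np.pi)%(2*np.pi)-np.pi), np.linalg.norm(D,axis=1)-.056, v[:2]-hub]
s=least_squares(f,[.595,-.308,np.radians(-166)]);z0=np.degrees(s.x[2]);print("axis",s.x[:2],"hub",hub,"zero",z0,"res mm",np.round(s.fun*1e3,1))
a,b=W(388,346,.094),W(618,468,.094)
for q,n in((b-s.x[:2],"tip"),(a-s.x[:2],"near"),(b-a,"sleeve dir"),(b-hub,"tip-hub")):
    print(n,np.linalg.norm(q),"opening",(np.degrees(np.arctan2(q[1],q[0]))-z0)%360)
E
```

```text
axis [ 0.59501443 -0.30861566] hub [ 0.59554131 -0.30746628] zero -167.2146060227429 res mm [-0.1  0.3  0.5 -0.1 -0.6  0.8 -0.5  0.2 -1.3 -1.7 -0.5 -1.1]
tip 0.1469612466118941 opening 43.261679868442386
near 0.06215083263630749 opening 41.85438190411941
sleeve dir 0.08484289221441876 opening 44.292534219145836
tip-hub 0.14820907072244102 opening 43.340888899110666
```

Estimates put the opening at 43.3°, with a spread of 42 to 44.7. There is time for a gentle nudge of about 1.4°.

```bash
python3 - <<'E'
from h import *
c=np.array([.595,-.3078])
def q(a,g):
    d=np.array([np.cos(np.radians(a)),np.sin(np.radians(a))]);t=np.array([-d[1],d[0]]);return c+.11*d-g*t
for g,z in((.06,.2445),(.06,.075),(.03,.075),(.02,.075)): plan([*q(-121.1,g),z],-121.1)
s,p,R=state();print("prev contact",R.inv().apply(np.array([.5192,-.3899,.075])-p), "new",q(-121.1,.02))
E
```

```text
t 11.7 shift [ 0.0012 -0.3514  0.2812] turn [-0.0231  0.0021  0.0019] tool y,z world [[0.536, 0.844, -0.002], [0.844, -0.536, 0.002]]
t 11.7 shift [ 0.1707 -0.3511  0.2808] turn [-0.0231  0.0021  0.0019] tool y,z world [[0.536, 0.844, -0.002], [0.844, -0.536, 0.002]]
t 11.7 shift [ 0.1707 -0.3504  0.3108] turn [-0.0231  0.0021  0.0019] tool y,z world [[0.536, 0.844, -0.002], [0.844, -0.536, 0.002]]
t 11.7 shift [ 0.1708 -0.3502  0.3208] turn [-0.0231  0.0021  0.0019] tool y,z world [[0.536, 0.844, -0.002], [0.844, -0.536, 0.002]]
prev contact [ 0.17075174 -0.34970498  0.31828505] new [ 0.52105599 -0.39165871]
```

Emit:
{"fn": "jog_arm", "kwargs": {"rows": [[0, -0.037, 0.03, 0, 0, 0, 0], [0, -0.074, 0.06, 0, 0, 0, 0], [0, -0.11, 0.09, 0, 0, 0, 0], [0, -0.147, 0.118, 0, 0, 0, 0], [0, -0.184, 0.147, 0, 0, 0, 0], [0, -0.22, 0.176, 0, 0, 0, 0], [0, -0.257, 0.206, 0, 0, 0, 0], [0, -0.294, 0.235, -0.01, 0, 0, 0], [0, -0.33, 0.264, -0.02, 0, 0, 0], [0.001, -0.351, 0.281, -0.023, 0.002, 0.002, 0], [0.001, -0.351, 0.281, -0.023, 0.002, 0.002, 0], [0.001, -0.351, 0.281, -0.023, 0.002, 0.002, 0], [0.04, -0.351, 0.281, -0.023, 0.002, 0.002, 0], [0.08, -0.351, 0.281, -0.023, 0.002, 0.002, 0], [0.12, -0.351, 0.281, -0.023, 0.002, 0.002, 0], [0.15, -0.351, 0.281, -0.023, 0.002, 0.002, 0], [0.1707, -0.351, 0.281, -0.023, 0.002, 0.002, 0], [0.1707, -0.351, 0.281, -0.023, 0.002, 0.002, 0], [0.1707, -0.3507, 0.295, -0.023, 0.002, 0.002, 0], [0.1707, -0.3504, 0.308, -0.023, 0.002, 0.002, 0]]}}

```text
time: 13.7
tool_pos: [0.5109, -0.3853, 0.0767]
tcp_rot: [0.425, 1.527, -0.426]
wrist_force: [0.1, -0.7, -0.6]
width: -0.002
```

```bash
python3 - <<'E'
from h import *
plan([.5211,-.3917,.075],-121.1);print(monitor.read_state()["wrist_force"])
E
```

```text
t 13.7 shift [ 0.0018 -0.0002  0.012 ] turn [0.    0.002 0.   ] tool y,z world [[0.517, 0.856, -0.0], [0.856, -0.517, 0.002]]
[ 0.11139581 -0.74762111 -0.5862466 ]
```

Emit:
{"fn": "jog_arm", "kwargs": {"rows": [[0.001, 0, 0.004, 0, 0, 0, 0], [0.001, 0, 0.007, 0, 0, 0, 0], [0.002, 0, 0.009, 0, 0, 0, 0], [0.002, 0, 0.0105, 0, 0, 0, 0], [0.002, 0, 0.012, 0, 0, 0, 0], [0.002, 0, 0.012, 0, 0, 0, 0], [0.002, 0, 0.012, 0, 0, 0, 0]]}}

```text
time: 14.4
tool_pos: [0.5208, -0.3914, 0.0746]
tcp_rot: [0.425, 1.528, -0.426]
wrist_force: [-0.8, 0.5, 1.3]
width: -0.0
```

Emit:
{"fn": "jog_arm", "kwargs": {"rows": [[0, 0, -0.02, 0, 0, 0, 0], [0, 0, -0.05, 0, 0, 0, 0], [-0.03, 0, -0.07, 0, 0, 0, 0], [-0.08, 0, -0.1, 0, 0, 0, 0], [-0.12, 0.04, -0.13, 0, 0, 0, 0], [-0.15, 0.08, -0.16, 0, 0, 0, 0], [-0.17, 0.12, -0.19, 0, 0, 0, 0], [-0.17, 0.16, -0.21, 0, 0, 0, 0], [-0.17, 0.2, -0.23, 0, 0, 0, 0], [-0.17, 0.24, -0.26, 0, 0, 0, 0], [-0.17, 0.28, -0.29, 0, 0, 0, 0], [-0.17, 0.32, -0.31, 0, 0, 0, 0], [-0.17, 0.35, -0.32, 0, 0, 0, 0], [-0.17, 0.35, -0.32, 0, 0, 0, 0], [-0.17, 0.35, -0.32, 0, 0, 0, 0]]}}

```text
time: 15.9
tool_pos: [0.4274, 0.0748, 0.2443]
tcp_rot: [0.422, 1.527, -0.423]
wrist_force: [-1.0, -0.9, -0.6]
width: 0.003
```

```bash
python3 - <<'E'
from h import *
import cv2
s,p,R=state();print(p,s["time"],s["wrist_force"])
T=imaging.read_camera("top");cv2.imwrite("pics/top_f.png",T)
a=cv2.resize(T[140:215,425:525],None,fx=8,fy=8,interpolation=cv2.INTER_CUBIC)
cv2.imwrite("pics/lev3.png",a)
E
```

```text
[0.42742856 0.07477282 0.2442698 ] 15.9 [-0.9882718  -0.94984453 -0.59868821]
```

View pics/lev3.png

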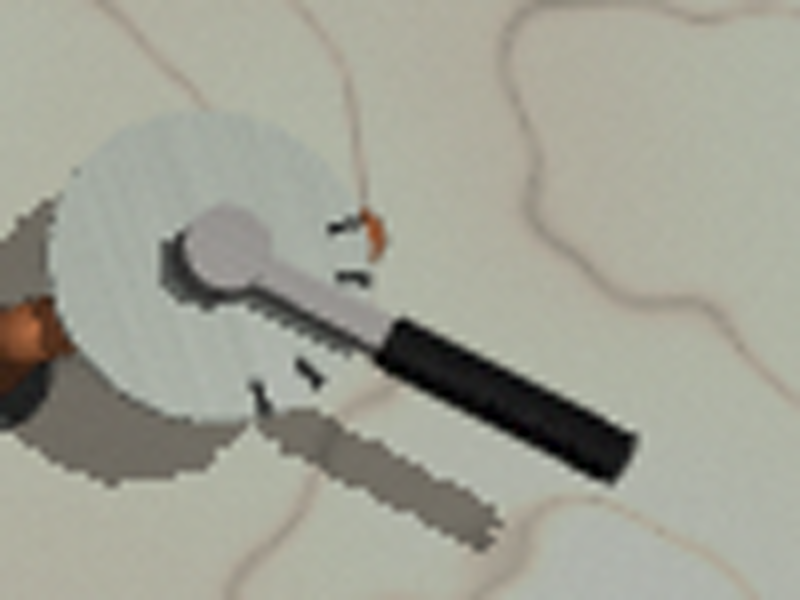

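View pics/top_f.png

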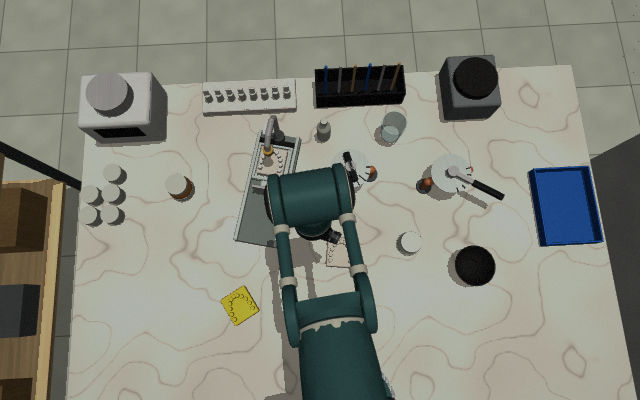

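The lever tip moved from (618,468) to about (621,461) in the crop, so the opening is now about 44.5°. Everything else is where it was, and the arm is clear of the scene. I'll hand the job in.

```bash
python3 -c "
from workcell import finish_job
print(finish_job())"
```

```text
the job is handed in; nothing more can be done
None
```

I pushed the carriage home first and only then swung the lever to about half open; the job was handed in at about 16 s of the 43 s allowed.

- **Carriage:** I pushed with closed fingers until it met its stop, where the force rose from about 2 N to 13 N. The picture right after showed the cast under the nozzle.
- **Lever:** I eased it up in three short pushes from the shut side, never past the mark. A fit to the dial marks after the second push gave about 43.3°, with single estimates from 41.9° to 44.7°. The last nudge added about 1°. I judged that step by eye from the tip's shift rather than refitting, so the final opening is about 44.5°, give or take 1°.
- **Everything else:** in the final top view the arm is clear of everything, and what is visible stands where it did. The arm hides part of the station, the tee valve and the spare cast in that view, so I did not re-check those there. The carriage was last seen home in the earlier picture, and the arm did not go near it afterwards.

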